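# Sort a pair of handed brackets

## Robot

A 6-joint arm with a two-finger parallel gripper is mounted at the origin on the work surface. World frame = base frame: x ahead of the robot, y to its left, z up, the work surface at z = 0. Lengths are in m, angles in rad, forces in N, time in s.
With the tool pointing down it reaches from about 0.375 to 0.925 m from the base axis. Payload 5.7 kg.
Tool frame: the origin (TCP) lies midway between the tips of the shut fingers; the grasp point (between the pads) lies 19 mm behind it; z points along the fingers, y is the line along which they close (so a half turn about z gives the same grasp; the last joint's range is limited). The gripper opens to 88 mm and grips with 3 to 60 N. Pads are 20 mm wide; open, the fingers measure 115 mm over their backs; the gripper's body (75 mm by 178 mm) begins 61 mm behind the grasp point.
Start: joints at [-1.257, 0.359, 1.51, -0, 1.272, -0.115], TCP at [0.249, -0.546, 0.223] pointing down, gripper open.
Joint ranges: [-2.97, 2.97], [-1.01, 2.36], [0.21, 2.38], [-0.96, 4.11], [0.2, 2.71], [-2.98, 2.98]. Speed limits (rad/s): [2.39, 2.39, 3.14, 3.14, 3.14, 3.14].

## Interface

Orientations are given as a 3x3 rotation matrix whose columns are the frame's x, y, z axes.
In Python, from workcell import arm gives the robot as it stands.
- The arm moves only by the tool shift_gripper, called after "Request:" in YAML: its name, and indented under it one key for each argument. Schema: {"type":"object","properties":{"steps":{"type":"array","items":{"type":"object","properties":{"finger_gap":{"type":"number"},"trans":{"type":"array","items":{"type":"number"},"minItems":3,"maxItems":3},"rotvec":{"type":"array","items":{"type":"number"},"minItems":3,"maxItems":3}},"additionalProperties":false,"required":["finger_gap"]},"minItems":1,"maxItems":12},"only":{"type":"string"},"quiet":{"type":"boolean"},"lines":{"type":"string"}},"required":["steps"],"additionalProperties":false}. steps is a list of rows, 1 to 12 of them, each an object with the fields finger_gap (the finger opening in m), trans (a list: dx, dy, dz in shares of the most that a row can go, 1 being 50 mm), rotvec (a list: a rotation vector rx, ry, rz in normalised numbers (1 is pi/2 rad)); a field left out counts as zero (the opening has to be given); each row shifts and turns the commanded pose from where the row before left it, along the tool's axes as they then stand; what a row does not reach is not made up. A row lasts 1/10 s, in which the tool goes at most 0.05 m and 0.15 rad, less where a joint would pass 70% of its speed; a pose out of reach is approached as far as the arm can. The fingers move at their own pace and stop on an object; the grip force is fixed at half the most. Time passes only in rows, so rows that do not move let the fingers close. The tool returns the time, the measured TCP pose, the force, the opening and the grip force at its end. only (a regular expression) keeps the lines of the reply that match it, lines (a string "A,B") keeps lines A to B, and quiet returns only ok. No shift or turn number may pass 1 either way. Input that does not fit is refused with a message, and nothing moves.
- arm.state(): the state, without advancing time (a new reading comes with each control period).
- arm.snapshot(name): name is "side" or "top" or "wrist"; returns the picture (384x512x3 uint8, red, green, blue); there is no depth.
- arm.camera_info(name): a dict with "camera_matrix" (3x3 intrinsics, pixels), "T" (4x4, takes a point from camera to world coordinates). Camera axes: x right, y down, z forward; pixel columns grow to the right and rows downward; lengths in m; the calibration is good to about 2 mm. The wrist camera is an equidistant fisheye: a pixel r from the principal point sees the ray r / f radians off the axis. A picture is of the moment at which its call begins: read the wrist's pose just before it. camera_info takes no time and is no camera call; for the wrist camera it gives the pose at the moment of the call.
- arm.hand_in(): hands the job in; it is judged then, once.
The state is a dict: "clock": time; "qpos": joint angles; "joint_vel": joint speeds; "tau": joint torques, N m; "tool_pos": TCP position; "orientation": TCP orientation; "wrist_force": force on the tool from outside, world axes, zero at the start; "moment": the same for the moment, N m; "grip_width": finger opening in m; "finger_force": force on a finger pad.
Only numpy, scipy, OpenCV 4.12 (cv2) and the standard library are available. Lean on these libraries where they do the work, as an engineer would, in place of code of your own. Each camera call takes 0.05 s, during which the arm holds its last target. There are 200 camera calls.

## Task

Sort the two mirror-image aluminium brackets: the left-hand one goes in the red tray and the right-hand one in the blue tray (rib up and the toe end away from you, a left-hand bracket's toe sticks out to the left). Set each down flat on the tray floor, rib up, without dropping it, and leave the two bottles and the screwdriver where they are.

Things in the scene. Friction and masses are not known exactly. Their poses are not given: they have to be found in the camera images.
- bracket_left: Left-hand aluminium bracket, 220 g, flat on the bench, any yaw. Sole 84 (x) x 30 (y) x 6 mm thick; on its middle an upright rib 64 (x) x 12 mm thick (y), top 42 mm above the underside: grip across it. A toe 6 mm thick, x = 12 to 42 mm, sticks out to +y, 53 mm from the centre line. Origin: centre of the sole's underside, under mid-rib; x along the rib to the toe end, z up.
- bracket_right: Right-hand aluminium bracket, 220 g, flat on the bench, any yaw. Sole 84 (x) x 30 (y) x 6 mm thick; on its middle an upright rib 64 (x) x 12 mm thick (y), top 42 mm above the underside: grip across it. A toe 6 mm thick, x = 12 to 42 mm, sticks out to -y, 53 mm from the centre line. Origin: centre of the sole's underside, under mid-rib; x along the rib to the toe end, z up.
- left_boss (a point): Top centre of the brass boss (20 mm across) on the left-hand bracket's toe, 16 mm above its underside, at x = 27, y = +40 mm in the bracket's frame.
- right_boss (a point): Top centre of the brass boss (20 mm across) on the right-hand bracket's toe, 16 mm above its underside, at x = 27, y = -40 mm in the bracket's frame.
- tray_red: Open red plastic tray for left-hand brackets, fixed to the bench: 180 mm (x) by 160 mm (y) outside, 30 mm high, walls and floor 5 mm thick, so 170 by 150 mm inside. Origin: centre of its underside on the bench; the inner floor is 5 mm above it; z up. Which tray stands on which side of the bench varies.
- tray_blue: Open blue plastic tray for right-hand brackets, fixed to the bench: 180 mm (x) by 160 mm (y) outside, 30 mm high, walls and floor 5 mm thick, so 170 by 150 mm inside. Origin: centre of its underside on the bench; the inner floor is 5 mm above it; z up. Which tray stands on which side of the bench varies.
- glue_bottle: Amber glue bottle with a yellow cap, 40 mm across, 105 mm high, standing on the bench beyond the brackets. Origin: centre of its underside. To be left alone.
- oil_bottle: Black oil bottle with a red cap, 48 mm across, 85 mm high, standing on the bench beyond the brackets. Origin: centre of its underside. To be left alone.
- screwdriver: Screwdriver with an orange handle, 190 mm long, lying on the bench beyond the brackets, between the bottles. Origin: middle of its length, on its underside; x along it from handle to tip. To be left alone.

How it is judged:
By the outcome, as a careful person would: the job done as asked, in the order asked, and still so for the second after the job is handed in, with the robot touching nothing.
It also fails if it takes over 50 s, if anything falls off the work surface, if the arm or the gripper's body presses on something with over 40 N, if the wrist force passes 120 N, or if a joint passes its speed limit or range.

## Working session

There is one attempt and no reset: what is moved stays moved. The work goes in short steps, Python scripts to look and compute and a tool call to move; the robot and the scene stay as the last step left them, time stands still between calls to the robot, and variables do not carry over. Pictures are saved under pics/ and viewed, at most 10 in all, crops included, and the job is handed in when it is done.

```bash
ls; mkdir -p pics
```

Run:
```python
from workcell import arm
import cv2,numpy as np
for n in("top","side"):
    cv2.imwrite(f"pics/{n}0.png",arm.snapshot(n)[:,:,::-1])
    c=arm.camera_info(n);print(n,np.round(c["camera_matrix"],1).tolist(),np.round(c["T"],3).tolist())
s=arm.state();print(s["clock"],s["tool_pos"],np.round(s["orientation"],3).tolist(),s["grip_width"])
```

```text
pics
workcell.py
top [[379.4, 0.0, 257.7], [0.0, 379.4, 192.1], [0.0, 0.0, 1.0]] [[-0.022, -0.987, 0.162, 0.451], [-1.0, 0.023, 0.006, -0.018], [-0.01, -0.162, -0.987, 0.861], [0.0, 0.0, 0.0, 1.0]]
side [[388.1, 0.0, 265.4], [0.0, 388.1, 196.9], [0.0, 0.0, 1.0]] [[-0.931, -0.235, 0.28, 0.411], [-0.365, 0.64, -0.676, 0.478], [-0.02, -0.732, -0.682, 0.525], [0.0, 0.0, 0.0, 1.0]]
0.1 [ 0.24928759 -0.5450763   0.22190977] [[0.909, 0.416, -0.0], [0.416, -0.909, 0.002], [0.0, -0.002, -1.0]] 0.08787674486382889
```

View pics/top0.png

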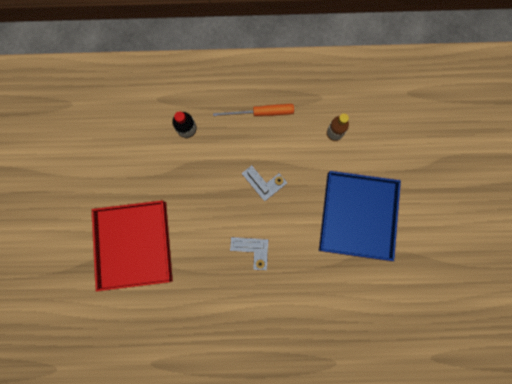

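View pics/side0.png

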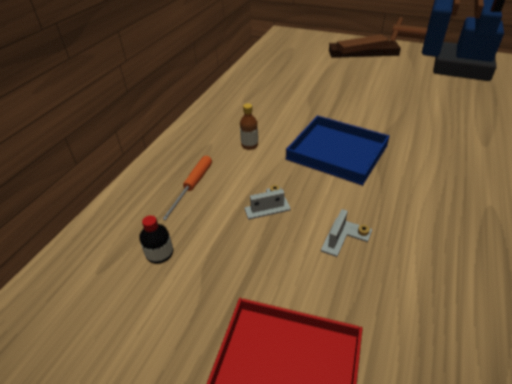

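The top view shows the right-hand bracket near: sole about (249,244), boss (261,264). The left-hand bracket is far: sole about (258,183), boss (279,181). The red tray is at left (132,246) and the blue at right (360,216). In the side view the far bracket is at (268,203), the near one at (347,232), and the red tray is partly cut off.

Create h.py:
```python
import cv2,numpy as np
from workcell import arm
def ray(c,p):
    K,T=np.array(c["camera_matrix"]),np.array(c["T"])
    if c.get("fish"):
        d=(np.array(p,float)-K[:2,2])/[K[0,0],K[1,1]];r=np.hypot(*d);v=np.r_[np.sin(r)*d/max(r,1e-9),np.cos(r)]
    else: v=np.linalg.inv(K)@np.r_[p,1]
    return T[:3,3],T[:3,:3]@(v/np.linalg.norm(v))
def plane(c,p,z):
    o,d=ray(c,p);return o+d*(z-o[2])/d[2]
def tri(cps):
    A=np.zeros((3,3));b=np.zeros(3);L=[ray(*cp) for cp in cps]
    for o,d in L:
        M=np.eye(3)-np.outer(d,d);A+=M;b+=M@o
    x=np.linalg.solve(A,b)
    return x,max(np.linalg.norm((np.eye(3)-np.outer(d,d))@(x-o)) for o,d in L)
def mask(im,lo,hi):
    return cv2.inRange(cv2.cvtColor(im,cv2.COLOR_RGB2HSV),np.array(lo),np.array(hi))
def blobs(m,amin=20):
    n,l,s,c=cv2.connectedComponentsWithStats(m)
    return sorted([(s[i,4],c[i].round(1).tolist(),l==i) for i in range(1,n) if s[i,4]>=amin],key=lambda t:-t[0])
def cam(n):
    c=dict(arm.camera_info(n));c["fish"]=n=="wrist";return c
```

Run:
```python
from h import *
T,S=cam("top"),cam("side")
it=cv2.imread("pics/top0.png")[:,:,::-1].copy();is_=cv2.imread("pics/side0.png")[:,:,::-1].copy()
for nm,lo,hi in(("blue",(105,150,40),(125,255,255)),("red",(0,200,60),(4,255,255))):
    for v,im,c in(("top",it,T),("side",is_,S)):
        a,ce,l=blobs(mask(im,lo,hi)&(255 if v=="top" else 255),800)[0]
        ct=max(cv2.findContours(l.astype(np.uint8),0,2)[0],key=cv2.contourArea)
        q=cv2.approxPolyDP(cv2.convexHull(ct),8,True)[:,0]
        print(nm,v,[(p.tolist(),plane(c,p,.03)[:2].round(3).tolist()) for p in q])
for v,im,c in(("top",it,T),("side",is_,S)):
    g=mask(im,(0,0,110),(179,60,255))
    if v=="top": g[:140]=0
    for a,ce,l in blobs(g,60)[:4]:
        print(v,a,ce,plane(c,ce,.01).round(3))
    b=mask(im,(15,150,60),(30,255,255));print("brass",[(x[0],x[1]) for x in blobs(b,6)][:6])
A=cv2.resize(it[155:285,215:305],None,fx=4.4,fy=4.4,interpolation=2);B=cv2.resize(is_[175:265,235:380],None,fx=2.6,fy=2.6,interpolation=2)
o=np.zeros((A.shape[0],A.shape[1]+B.shape[1],3),np.uint8);o[:,:A.shape[1]]=A;o[:B.shape[0],A.shape[1]:]=B
cv2.imwrite("pics/crop.png",o[:,:,::-1]);print(o.shape)
w=cam("wrist");s=arm.state();print(np.round(w["camera_matrix"],1).tolist(),(s["orientation"].T@(w["T"][:3,3]-s["tool_pos"])).round(3),(s["orientation"].T@w["T"][:3,:3]).round(2).tolist())
```

```text
blue top [([330, 172], [0.629, -0.176]), ([399, 181], [0.605, -0.327]), ([392, 259], [0.435, -0.298]), ([320, 249], [0.459, -0.145])]
blue side [([287, 149], [0.626, -0.17]), ([317, 117], [0.601, -0.317]), ([387, 136], [0.433, -0.292]), ([361, 183], [0.455, -0.114])]
red top [([162, 201], [0.572, 0.199]), ([171, 279], [0.403, 0.177]), ([97, 290], [0.383, 0.335]), ([92, 210], [0.555, 0.354])]
red side [([208, 381], [0.559, 0.324]), ([240, 299], [0.569, 0.203]), ([361, 329], [0.395, 0.188]), ([355, 383], [0.388, 0.261])]
top 712 [251.7, 248.5] [0.464 0.003 0.01 ]
top 613 [262.6, 182.9] [ 0.611 -0.025  0.01 ]
brass [(np.int32(100), [342.8, 118.9]), (np.int32(13), [260.4, 263.2]), (np.int32(10), [279.3, 181.7])]
side 659 [342.2, 233.0] [0.462 0.007 0.01 ]
side 248 [266.3, 210.2] [0.608 0.    0.01 ]
side 163 [266.5, 193.5] [ 0.624 -0.043  0.01 ]
brass [(np.int32(92), [247.2, 108.6]), (np.int32(58), [363.4, 229.5]), (np.int32(8), [273.9, 186.9])]
(572, 773, 3)
[[297.3, 0.0, 252.9], [0.0, 297.3, 193.2], [0.0, 0.0, 1.0]] [ 0.065  0.    -0.162] [[0.0, -0.97, -0.25], [1.0, 0.0, 0.0], [-0.0, -0.25, 0.97]]
```

View pics/crop.png

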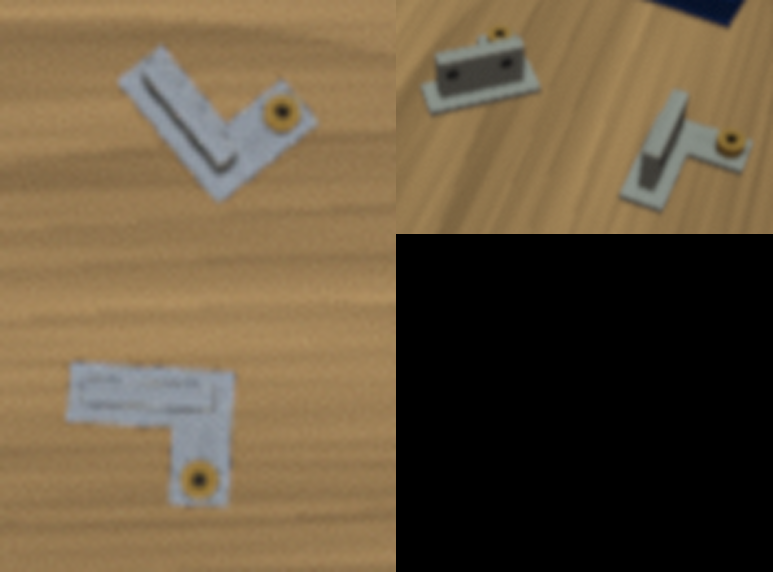

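The crop confirms the handedness: the far bracket's toe sticks out to its left, the near one's to its right. Next, coarse poses so I can plan a wrist look.

Run:
```python
from h import *
T,S=cam("top"),cam("side")
for n,pr in dict(blue=[((330,172),(287,149)),((399,181),(317,117)),((392,259),(387,136)),((320,249),(361,183))],red=[((162,201),(240,299)),((171,279),(361,329))]).items():
    for a,b in pr: x,e=tri([(T,a),(S,b)]);print(n,x.round(3),round(e,4))
for n,a,b in(("Rboss",(260.3,263.7),(363.4,229.5)),("Lboss",(279.2,180.5),(273.9,187.5))): x,e=tri([(T,a),(S,b)]);print(n,x.round(3),round(e,4))
f=lambda p:plane(T,np.array(p)/4.4+[215,155],.006)
for n,c,a,b in(("R",(150,397),(68,363),(233,372)),("L",(189,124),(120,82),(219,200))):
    d=f(b)-f(a);print(n,f(c).round(3),np.degrees(np.arctan2(d[1],d[0])).round(1),np.linalg.norm(d).round(3))
print(plane(T,(128.5,246),.03))
```

```text
blue [ 0.629 -0.177  0.025] 0.0009
blue [ 0.605 -0.331  0.021] 0.0011
blue [ 0.434 -0.3    0.025] 0.0007
blue [ 0.459 -0.15   0.   ] 0.0008
red [0.572 0.201 0.025] 0.0009
red [0.399 0.18  0.017] 0.0034
Rboss [ 0.429 -0.015  0.009] 0.001
Lboss [ 0.616 -0.062  0.012] 0.0001
R [0.471 0.009 0.006] -94.4 0.084
L [ 0.612 -0.014  0.006] -141.7 0.081
[0.47481928 0.27057149 0.03      ]
```

Careful with the scale: shifts go in shares of 50 mm and turns go in shares of pi/2 rad. That gives: 0.036 m is 0.72, -0.03425 m is -0.685.

Request:
shift_gripper:
  steps:
    - {"finger_gap": 0.088,"trans": [0.72,-0.685,0.05]}
    - {"finger_gap": 0.088,"trans": [0.72,-0.685,0.05]}
    - {"finger_gap": 0.088,"trans": [0.72,-0.685,0.05]}
    - {"finger_gap": 0.088,"trans": [0.72,-0.685,0.05]}
    - {"finger_gap": 0.088,"trans": [0.72,-0.685,0.05]}
    - {"finger_gap": 0.088,"trans": [0.72,-0.685,0.05]}
    - {"finger_gap": 0.088,"trans": [0.72,-0.685,0.05]}
    - {"finger_gap": 0.088,"trans": [0.72,-0.685,0.05]}
    - {"finger_gap": 0.088,"trans": [0.72,-0.685,0.05]}
    - {"finger_gap": 0.088,"trans": [0.72,-0.685,0.05]}
    - {"finger_gap": 0.088,"trans": [0.72,-0.685,0.05]}
    - {"finger_gap": 0.088,"trans": [0.72,-0.685,0.05]}

```text
clock: 1.3
tool_pos: [0.4716, 0.0099, 0.1925]
orientation: [[0.909, 0.416, -0.0], [0.416, -0.909, -0.0], [-0.0, -0.0, -1.0]]
wrist_force: [1.0, 0.3, -0.4]
grip_width: 0.088
finger_force: 0.0
```

Request:
shift_gripper:
  steps:
    - {"finger_gap": 0.088,"rotvec": [0,0,-0.0847]}
    - {"finger_gap": 0.088,"rotvec": [0,0,-0.0847]}
    - {"finger_gap": 0.088,"rotvec": [0,0,-0.0847]}
    - {"finger_gap": 0.088,"rotvec": [0,0,-0.0847]}
    - {"finger_gap": 0.088,"rotvec": [0,0,-0.0847]}
    - {"finger_gap": 0.088,"rotvec": [0,0,-0.0847]}
    - {"finger_gap": 0.088,"rotvec": [0,0,-0.0847]}
    - {"finger_gap": 0.088,"rotvec": [0,0,-0.0847]}
    - {"finger_gap": 0.088}
    - {"finger_gap": 0.088}

```text
clock: 2.3
tool_pos: [0.4712, 0.0078, 0.1925]
orientation: [[0.081, 0.997, -0.001], [0.997, -0.081, 0.0], [0.0, -0.001, -1.0]]
wrist_force: [0.2, 0.3, 0.3]
grip_width: 0.088
finger_force: 0.0
```

Run:
```python
from h import *
import pickle
s=arm.state();c=cam("wrist");im=arm.snapshot("wrist");pickle.dump((c,im),open("w1.pkl","wb"));cv2.imwrite("pics/w1.png",im[:,:,::-1]);print(s["tool_pos"],s["orientation"].round(3).tolist(),s["qpos"].round(2),s["wrist_force"].round(1))
```

```text
[0.47124096 0.00777484 0.19248101] [[0.081, 0.997, -0.001], [0.997, -0.081, 0.0], [0.0, -0.001, -1.0]] [-0.13  0.21  1.82  0.    1.12 -0.05] [0.2 0.3 0.3]
```

View pics/w1.png

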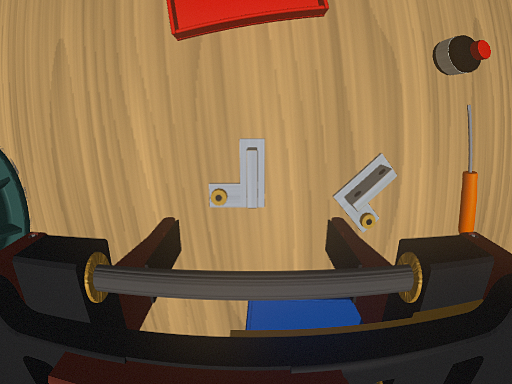

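Wrist view: near bracket's sole spans (240–265, 139–207) with the boss at (219,196), so right-hand. The far bracket is at (370,190) with its boss at (369,221). I'll fit edges and then triangulate against a second, lower wrist view.

Create fit.py:
```python
from h import *
def fit(c,im,near,side,z=.006,vmin=95):
    """sole pose from the contour of the grey blob nearest a pixel, all points cast on plane z; side=+1 left, -1 right"""
    g=mask(im,(0,0,vmin),(179,70,255))|mask(im,(95,0,vmin),(125,90,255))
    g=cv2.morphologyEx(g,cv2.MORPH_CLOSE,np.ones((5,5),np.uint8))
    bs=[b for b in blobs(g,150)];b=min(bs,key=lambda b:np.hypot(b[1][0]-near[0],b[1][1]-near[1]))
    ct=max(cv2.findContours(b[2].astype(np.uint8),cv2.RETR_EXTERNAL,cv2.CHAIN_APPROX_NONE)[0],key=cv2.contourArea)[:,0]
    P=np.array([plane(c,p,z)[:2] for p in ct])*1000
    r=cv2.minAreaRect(P.astype(np.float32));return b[0],b[1],P,np.array(r[0])/1000,r[1],r[2]
def boss(im,near):
    bs=blobs(mask(im,(15,140,50),(32,255,255)),6)
    b=min(bs,key=lambda b:np.hypot(b[1][0]-near[0],b[1][1]-near[1]))
    ct=np.argwhere(b[2])[:,::-1];(x,y),r=cv2.minEnclosingCircle(ct.astype(np.float32));return (x,y),r
```

Run:
```python
from fit import *
import pickle
c,im=pickle.load(open("w1.pkl","rb"));T=cam("top");S=cam("side")
for n,nr,bn,tp,sp in(("R",(246,175),(219,196),(260.3,263.7),(363.4,229.5)),("L",(365,190),(369,221),(279.2,180.5),(273.9,187.5))):
    a,ce,P,ctr,sz,an=fit(c,im,nr,0);bp,br=boss(im,bn)
    print(n,a,ce,ctr.round(4),np.round(sz,1),round(an,1),"boss",np.round(bp,1),round(br,1),"tri3",[v for v in [tri([(c,bp),(T,tp),(S,sp)])]],"pl16",plane(c,bp,.016).round(4))
o=np.hstack([cv2.resize(im[130:220,195:275],None,fx=5,fy=5,interpolation=2),cv2.resize(im[145:235,325:405],None,fx=4.9999,fy=5,interpolation=2)[:450]])
cv2.imwrite("pics/c1.png",o[:,:,::-1])
```

```text
R 2297 [245.7, 177.9] [0.4496 0.0104] [82.8 67.6] 85.5 boss [218.6 196.3] 8.1 tri3 [(array([ 0.4284319 , -0.01479233,  0.00988402]), np.float64(0.0019701314872357695))] pl16 [ 0.4274 -0.0131  0.016 ]
L 2075 [365.0, 189.3] [ 0.6197 -0.0276] [84.  69.2] 37.9 boss [367.6 220.2] 7.9 tri3 [(array([ 0.61485844, -0.06238044,  0.01114905]), np.float64(0.0023111265289567193))] pl16 [ 0.6105 -0.0597  0.016 ]
```

View pics/c1.png

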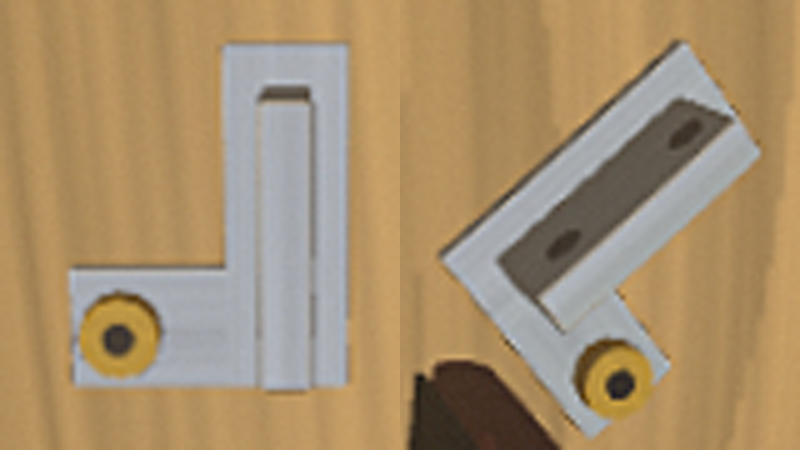

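The right-hand bracket's origin is about (0.4685, 0.009), yaw −94.5°, and the boss agrees within 2 mm. The fingers are already aligned with it. I'll shift, go half-way down, and measure heights from the second wrist view.

Scaled: 0.04 m is 0.8, -0.0027 m is -0.054.

Request:
shift_gripper:
  steps:
    - {"finger_gap": 0.088,"trans": [0.02,-0.054,0.8]}
    - {"finger_gap": 0.088,"trans": [0,0,0.8]}
    - {"finger_gap": 0.088}
    - {"finger_gap": 0.088}

```text
clock: 2.75
tool_pos: [0.4684, 0.009, 0.1127]
orientation: [[0.079, 0.997, -0.002], [0.997, -0.079, 0.0], [0.0, -0.002, -1.0]]
wrist_force: [0.5, -0.8, 0.8]
grip_width: 0.0879
finger_force: 0.0
```

Run:
```python
from fit import *
import pickle
s=arm.state();c=cam("wrist");im=arm.snapshot("wrist");pickle.dump((c,im),open("w2.pkl","wb"));cv2.imwrite("pics/w2.png",im[:,:,::-1]);print(s["tool_pos"],s["orientation"].round(3).tolist())
```

```text
[0.46838186 0.00903071 0.11271191] [[0.079, 0.997, -0.002], [0.997, -0.079, 0.0], [0.0, -0.002, -1.0]]
```

View pics/w2.png

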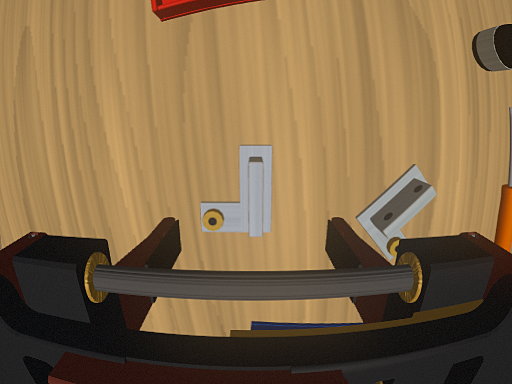

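Second wrist view: rib top spans about (249–263, 161–236) and the boss is at (213,219). The rib is centred between the fingers. Refining corners for height:

Run:
```python
from fit import *
import pickle
c1,i1=pickle.load(open("w1.pkl","rb"));c2,i2=pickle.load(open("w2.pkl","rb"))
sp=lambda im,p:cv2.cornerSubPix(cv2.cvtColor(im,7),np.array(p,np.float32)[:,None],(3,3),(-1,-1),(3,50,.01))[:,0]
a=sp(i1,[(247.4,150.2),(256.8,150.2),(248,208),(256.6,208),(240,139),(264.5,139)]);b=sp(i2,[(249,161.5),(263,161.5),(249,236),(262,236),(240,145.5),(271,145.5)])
for p,q in zip(a,b): x,e=tri([(c1,p),(c2,q)]);print(p,q,x.round(4),round(e,4))
p,q=boss(i1,(219,196))[0],boss(i2,(213,219))[0];print("boss",[v for v in tri([(c1,p),(c2,q)])])
for n,nr in(("R",(250,190)),):
    a,ce,P,ctr,sz,an=fit(c2,i2,nr,0);print(n,a,ctr.round(4),np.round(sz,1),round(an,1))
```

```text
Traceback (most recent call last):
cv2.error: OpenCV(4.12.0) :-1: error: (-5:Bad argument) in function 'cornerSubPix'
> Overload resolution failed:
>  - Layout of the output array corners is incompatible with cv::Mat
>  - Expected Ptr<cv::UMat> for argument 'corners'
```

Run:
```python
from fit import *
import pickle
c1,i1=pickle.load(open("w1.pkl","rb"));c2,i2=pickle.load(open("w2.pkl","rb"))
sp=lambda im,p:cv2.cornerSubPix(cv2.cvtColor(im,7),np.array(p,np.float32).reshape(-1,1,2).copy(),(3,3),(-1,-1),(3,50,.01))[:,0]
a=sp(i1,[(247.4,150.2),(256.8,150.2),(248,208),(256.6,208),(240,139),(264.5,139)]);b=sp(i2,[(249,161.5),(263,161.5),(249,236),(262,236),(240,145.5),(271,145.5)])
for p,q in zip(a,b): x,e=tri([(c1,p),(c2,q)]);print(p,q,x.round(4),round(e,4))
p,q=boss(i1,(219,196))[0],boss(i2,(213,219))[0];print("boss",[v for v in tri([(c1,p),(c2,q)])])
for n,nr in(("R",(250,190)),):
    a,ce,P,ctr,sz,an=fit(c2,i2,nr,0);print(n,a,ctr.round(4),np.round(sz,1),round(an,1))
```

```text
[245.77919 149.25058] [248.31229 161.7287 ] [0.466  0.0442 0.061 ] 0.0003
[256.82065 148.45276] [262.67288 161.84286] [0.4765 0.0455 0.0758] 0.0001
[247.49246 207.19888] [249. 236.] [ 0.4613 -0.0213  0.0418] 0.0001
[257.34042 206.39783] [262. 236.] [ 0.4723 -0.0189  0.0496] 0.0001
[239.86221 138.63333] [239.39919 145.45581] [0.4578 0.0514 0.0015] 0.0001
[264.0195 138.8025] [271.32748 145.4242 ] [0.4863 0.0495 0.0079] 0.0003
boss [array([ 0.42714444, -0.01367174,  0.01388847]), np.float64(8.260883551516508e-05)]
R 3691 [0.45   0.0088] [88.  67.5] 85.3
```

Heights agree with the text: rib top about 42 mm, boss about 14–16 mm, sole about 6 mm. Descend and grip.

Scaled: 0.04 m is 0.8, 0.035 m is 0.7.

Request:
shift_gripper:
  steps:
    - {"finger_gap": 0.05,"trans": [0,0,0.8]}
    - {"finger_gap": 0.05,"trans": [0,0,0.7]}
    - {"finger_gap": 0.05,"trans": [0,0,0.3]}
    - {"finger_gap": 0.05,"trans": [0,0,0.2]}
    - {"finger_gap": 0.05}
    - {"finger_gap": 0}
    - {"finger_gap": 0}
    - {"finger_gap": 0}
    - {"finger_gap": 0}
    - {"finger_gap": 0}

```text
clock: 3.8
tool_pos: [0.4691, 0.009, 0.013]
orientation: [[0.078, 0.997, 0.001], [0.997, -0.078, 0.0], [0.0, 0.001, -1.0]]
wrist_force: [3.4, 0.7, 0.0]
grip_width: 0.0135
finger_force: 0.7
```

Scaled: -0.03 m is -0.6, -0.01 m is -0.2.

Request:
shift_gripper:
  steps:
    - {"finger_gap": 0}
    - {"finger_gap": 0}
    - {"finger_gap": 0,"trans": [0,0,-0.2]}
    - {"finger_gap": 0,"trans": [0,0,-0.6]}
    - {"finger_gap": 0,"trans": [0,0,-0.6]}
    - {"finger_gap": 0,"trans": [0,0,-0.6]}
    - {"finger_gap": 0}

```text
clock: 4.5
tool_pos: [0.4712, 0.0087, 0.1161]
orientation: [[0.078, 0.997, 0.006], [0.997, -0.078, -0.001], [-0.0, 0.006, -1.0]]
wrist_force: [1.2, -1.1, -2.1]
grip_width: 0.0117
finger_force: 30.0
```

Request:
shift_gripper:
  steps:
    - {"finger_gap": 0,"trans": [-0.806,0.338,0]}
    - {"finger_gap": 0,"trans": [-0.806,0.338,0]}
    - {"finger_gap": 0,"trans": [-0.806,0.338,0]}
    - {"finger_gap": 0,"trans": [-0.806,0.338,0]}
    - {"finger_gap": 0,"trans": [-0.806,0.338,0]}
    - {"finger_gap": 0,"trans": [-0.806,0.338,0],"rotvec": [0,0,0.0637]}
    - {"finger_gap": 0}
    - {"finger_gap": 0}
    - {"finger_gap": 0}

```text
clock: 5.4
tool_pos: [0.5495, -0.2384, 0.1114]
orientation: [[0.176, 0.984, -0.003], [0.984, -0.176, 0.002], [0.002, -0.003, -1.0]]
wrist_force: [-0.7, 0.4, -2.0]
grip_width: 0.0122
finger_force: 30.0
```

Run:
```python
from fit import *
s=arm.state();im=arm.snapshot("wrist");t=arm.snapshot("top")
cv2.imwrite("pics/w3.png",np.hstack([im,t])[::1,::1,::-1][:, :, :]);o=cv2.resize(np.hstack([im,t]),(800,300),interpolation=3);cv2.imwrite("pics/w3.png",o[:,:,::-1])
print(s["tool_pos"],s["grip_width"],s["finger_force"],s["wrist_force"],s["moment"].round(2),s["qpos"].round(2))
```

```text
[ 0.54949074 -0.23843035  0.11137364] 0.012190293688991403 29.999471604824066 [-0.74530879  0.36761081 -2.0002922 ] [-0.02 -0.06  0.05] [-0.52  0.48  1.63  0.    1.04 -0.35]
```

View pics/w3.png

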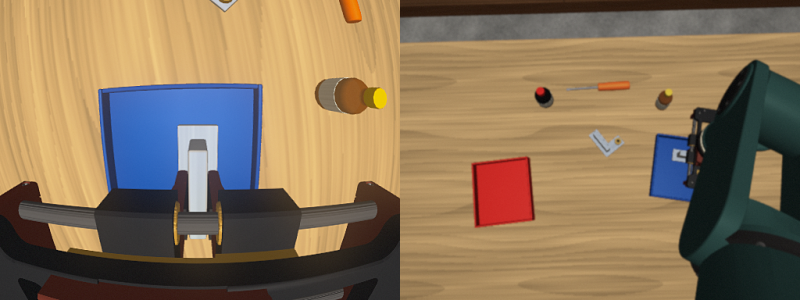

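The bracket is held level (−2 N, which is its weight) over the blue tray, with the toe to the tray's −x side. I'll check the rim height and then descend slowly.

Run:
```python
from fit import *
T=cam("top");c=cam("wrist");im=arm.snapshot("wrist")
b=mask(im,(100,120,40),(125,255,255));n=blobs(b,300)[0]
h=cv2.convexHull(np.argwhere(n[2])[:,::-1].astype(np.int32))[:,0]
r=max(h.tolist(),key=lambda p:p[0]-1.5*p[1]);l=min(h.tolist(),key=lambda p:p[0]+1.5*p[1])
print(r,l,tri([(c,r),(T,(330,172))]),tri([(c,l),(T,(320,249))]))
print(plane(c,r,.03).round(3),plane(c,l,.03).round(3))
```

```text
[334, 109] [127, 114] (array([ 0.62859624, -0.17546681,  0.0294489 ]), np.float64(0.0003907204276586277)) (array([ 0.45840285, -0.14554261,  0.03602976]), np.float64(0.0016859444429373493))
[ 0.628 -0.175  0.03 ] [ 0.455 -0.146  0.03 ]
```

Request:
shift_gripper:
  steps:
    - {"finger_gap": 0,"trans": [0,0,0.8]}
    - {"finger_gap": 0,"trans": [0,0,0.6]}
    - {"finger_gap": 0,"trans": [0,0,0.2]}
    - {"finger_gap": 0}
    - {"finger_gap": 0}

```text
clock: 6.05
tool_pos: [0.5518, -0.24, 0.0336]
orientation: [[0.176, 0.984, 0.001], [0.984, -0.176, -0.001], [-0.0, 0.001, -1.0]]
wrist_force: [0.5, 0.5, -2.5]
grip_width: 0.0119
finger_force: 30.0
```

Rim height about 30 mm, as expected. The bracket's underside should now be about 15 mm above the floor.

Scaled: 0.006 m is 0.12, 0.005 m is 0.1.

Request:
shift_gripper:
  steps:
    - {"finger_gap": 0,"trans": [0,0,0.12]}
    - {"finger_gap": 0,"trans": [0,0,0.1]}
    - {"finger_gap": 0,"trans": [0,0,0.04]}
    - {"finger_gap": 0}
    - {"finger_gap": 0}

```text
clock: 6.55
tool_pos: [0.5511, -0.24, 0.0197]
orientation: [[0.177, 0.984, 0.0], [0.984, -0.177, 0.0], [0.0, -0.0, -1.0]]
wrist_force: [0.6, -0.2, -2.8]
grip_width: 0.0117
finger_force: 30.0
```

Request:
shift_gripper:
  steps:
    - {"finger_gap": 0,"trans": [0,0,0.02]}
    - {"finger_gap": 0}
    - {"finger_gap": 0}

```text
clock: 6.85
tool_pos: [0.5511, -0.24, 0.0187]
orientation: [[0.177, 0.984, -0.0], [0.984, -0.177, 0.0], [0.0, -0.0, -1.0]]
wrist_force: [-0.1, 0.2, -1.7]
grip_width: 0.0114
finger_force: 30.0
```

Scaled: 0.0008 m is 0.016.

Request:
shift_gripper:
  steps:
    - {"finger_gap": 0,"trans": [0,0,0.016]}
    - {"finger_gap": 0}
    - {"finger_gap": 0}

```text
clock: 7.15
tool_pos: [0.5512, -0.2401, 0.0181]
orientation: [[0.177, 0.984, 0.0], [0.984, -0.177, -0.0], [-0.0, 0.0, -1.0]]
wrist_force: [0.2, 0.9, 0.4]
grip_width: 0.0117
finger_force: 30.0
```

Request:
shift_gripper:
  steps:
    - {"finger_gap": 0,"trans": [0,0,0.012]}
    - {"finger_gap": 0}
    - {"finger_gap": 0}

```text
clock: 7.45
tool_pos: [0.5512, -0.2401, 0.018]
orientation: [[0.177, 0.984, 0.0], [0.984, -0.177, -0.0], [-0.0, 0.0, -1.0]]
wrist_force: [-1.3, 0.7, 7.2]
grip_width: 0.0117
finger_force: 30.0
```

Firm contact at 7 N, so it's seated. Release, rise, and go over the left-hand bracket at (0.608, −0.0126), yaw −142°. Its boss prediction matches within 1 mm.

Scaled: -0.04 m is -0.8, -0.03 m is -0.6.

Request:
shift_gripper:
  steps:
    - {"finger_gap": 0.05,"trans": [0,0,-0.01]}
    - {"finger_gap": 0.05}
    - {"finger_gap": 0.05}
    - {"finger_gap": 0.05}
    - {"finger_gap": 0.05,"trans": [0,0,-0.6]}
    - {"finger_gap": 0.05,"trans": [0,0,-0.8]}
    - {"finger_gap": 0.05,"trans": [0,0,-0.8]}
    - {"finger_gap": 0.05,"trans": [0,0,-0.8]}
    - {"finger_gap": 0.05}

```text
clock: 8.35
tool_pos: [0.5547, -0.242, 0.1736]
orientation: [[0.177, 0.984, 0.009], [0.984, -0.177, -0.005], [-0.003, 0.01, -1.0]]
wrist_force: [0.6, -0.1, 1.4]
grip_width: 0.0501
finger_force: 0.0
```

Request:
shift_gripper:
  steps:
    - {"finger_gap": 0.088,"trans": [0.78,0.052,0]}
    - {"finger_gap": 0.088,"trans": [0.78,0.052,0]}
    - {"finger_gap": 0.088,"trans": [0.78,0.052,0]}
    - {"finger_gap": 0.088,"trans": [0.78,0.052,0]}
    - {"finger_gap": 0.088,"trans": [0.78,0.052,0]}
    - {"finger_gap": 0.088,"trans": [0.78,0.052,0]}

```text
clock: 8.95
tool_pos: [0.6076, -0.0109, 0.1668]
orientation: [[0.177, 0.984, -0.001], [0.984, -0.177, 0.0], [0.0, -0.001, -1.0]]
wrist_force: [0.4, 0.3, 0.5]
grip_width: 0.0879
finger_force: 0.0
```

Request:
shift_gripper:
  steps:
    - {"finger_gap": 0.088,"rotvec": [0,0,0.0777]}
    - {"finger_gap": 0.088,"rotvec": [0,0,0.0777]}
    - {"finger_gap": 0.088,"rotvec": [0,0,0.0777]}
    - {"finger_gap": 0.088,"rotvec": [0,0,0.0777]}
    - {"finger_gap": 0.088,"rotvec": [0,0,0.0777]}
    - {"finger_gap": 0.088,"rotvec": [0,0,0.0777]}
    - {"finger_gap": 0.088}
    - {"finger_gap": 0.088}

```text
clock: 9.75
tool_pos: [0.6075, -0.0124, 0.1671]
orientation: [[0.787, 0.616, -0.001], [0.616, -0.787, 0.0], [-0.001, -0.001, -1.0]]
wrist_force: [-0.2, -0.6, 0.7]
grip_width: 0.088
finger_force: 0.0
```

Run:
```python
from fit import *
import pickle
s=arm.state();c=cam("wrist");im=arm.snapshot("wrist");t=arm.snapshot("top");pickle.dump((c,im),open("w4.pkl","wb"))
cv2.imwrite("pics/w4.png",cv2.resize(np.hstack([im,t]),(800,300),interpolation=3)[:,:,::-1])
K=c["camera_matrix"];print(s["tool_pos"],s["orientation"].round(3).tolist(),s["qpos"].round(2))
a,ce,P,ctr,sz,an=fit(c,im,(256,200),0);print(a,ce,ctr.round(4),np.round(sz,1),round(an,1))
bp,br=boss(im,(215,225));c1,i1=pickle.load(open("w1.pkl","rb"));print(bp,br,plane(c,bp,.016).round(4),tri([(c,bp),(c1,boss(i1,(369,221))[0])]))
```

```text
[ 0.6074632  -0.01241031  0.16705882] [[0.787, 0.616, -0.001], [0.616, -0.787, 0.0], [-0.001, -0.001, -1.0]] [-0.13  0.42  1.56  0.    1.16  0.77]
2629 [260.6, 181.5] [ 0.6198 -0.0288] [85.2 67.6] 38.1
(290.5, 202.4375) 8.800180435180664 [ 0.6132 -0.0606  0.016 ] (array([ 0.61245952, -0.06180985,  0.0110134 ]), np.float64(0.0001833893167286475))
```

View pics/w4.png

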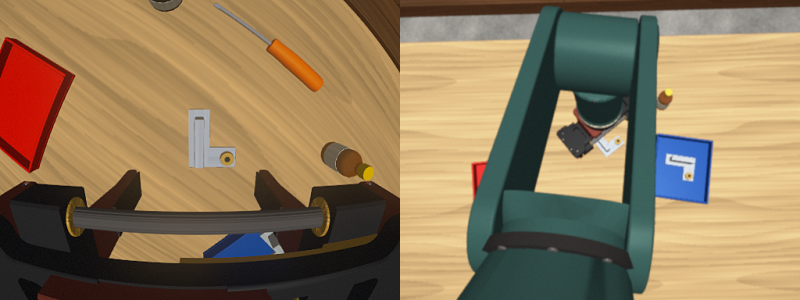

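The right-hand bracket lies flat in the blue tray, toe toward me. The left-hand one is centred under the gripper: wrist-view blob at (260,181), boss at (290,202). Descend and grip.

Scaled: 0.04 m is 0.8, 0.02 m is 0.4.

Request:
shift_gripper:
  steps:
    - {"finger_gap": 0.05,"trans": [0,0,0.8]}
    - {"finger_gap": 0.05,"trans": [0,0,0.8]}
    - {"finger_gap": 0.05,"trans": [0,0,0.8]}
    - {"finger_gap": 0.05,"trans": [0,0,0.4]}
    - {"finger_gap": 0.05,"trans": [0,0,0.28]}
    - {"finger_gap": 0.05}
    - {"finger_gap": 0.05}
    - {"finger_gap": 0}
    - {"finger_gap": 0}
    - {"finger_gap": 0}
    - {"finger_gap": 0}

```text
clock: 10.95
tool_pos: [0.6083, -0.0125, 0.0144]
orientation: [[0.789, 0.614, 0.001], [0.614, -0.789, -0.0], [0.001, 0.001, -1.0]]
wrist_force: [0.1, 0.7, 0.1]
grip_width: 0.0217
finger_force: 0.0
```

Request:
shift_gripper:
  steps:
    - {"finger_gap": 0}
    - {"finger_gap": 0}
    - {"finger_gap": 0}
    - {"finger_gap": 0}

```text
clock: 11.35
tool_pos: [0.6082, -0.0126, 0.0141]
orientation: [[0.789, 0.614, 0.001], [0.614, -0.789, -0.0], [0.0, 0.0, -1.0]]
wrist_force: [1.0, -1.0, 3.9]
grip_width: 0.0118
finger_force: 30.0
```

Scaled: -0.03 m is -0.6, -0.01 m is -0.2.

Request:
shift_gripper:
  steps:
    - {"finger_gap": 0,"trans": [0,0,-0.2]}
    - {"finger_gap": 0,"trans": [0,0,-0.6]}
    - {"finger_gap": 0,"trans": [0,0,-0.6]}
    - {"finger_gap": 0,"trans": [0,0,-0.6]}
    - {"finger_gap": 0}

```text
clock: 11.85
tool_pos: [0.6107, -0.0126, 0.1179]
orientation: [[0.789, 0.614, 0.007], [0.614, -0.789, -0.001], [0.005, 0.005, -1.0]]
wrist_force: [0.8, -0.1, -1.6]
grip_width: 0.0119
finger_force: 30.0
```

Request:
shift_gripper:
  steps:
    - {"finger_gap": 0,"trans": [0.196,-0.79,0]}
    - {"finger_gap": 0,"trans": [0.196,-0.79,0]}
    - {"finger_gap": 0,"trans": [0.196,-0.79,0]}
    - {"finger_gap": 0,"trans": [0.196,-0.79,0]}
    - {"finger_gap": 0,"trans": [0.196,-0.79,0]}
    - {"finger_gap": 0,"trans": [0.196,-0.79,0]}
    - {"finger_gap": 0,"trans": [0.196,-0.79,0]}
    - {"finger_gap": 0,"trans": [0.196,-0.79,0]}

```text
clock: 12.65
tool_pos: [0.4739, 0.2861, 0.1125]
orientation: [[0.79, 0.614, -0.002], [0.614, -0.79, -0.001], [-0.002, -0.001, -1.0]]
wrist_force: [0.7, 0.4, -2.0]
grip_width: 0.012
finger_force: 30.0
```

Request:
shift_gripper:
  steps:
    - {"finger_gap": 0,"rotvec": [0,0,0.0859]}
    - {"finger_gap": 0,"rotvec": [0,0,0.0859]}
    - {"finger_gap": 0,"rotvec": [0,0,0.0859]}
    - {"finger_gap": 0,"rotvec": [0,0,0.0859]}
    - {"finger_gap": 0}
    - {"finger_gap": 0}
    - {"finger_gap": 0}

```text
clock: 13.35
tool_pos: [0.4755, 0.2849, 0.1133]
orientation: [[0.992, 0.123, -0.001], [0.123, -0.992, -0.0], [-0.001, 0.0, -1.0]]
wrist_force: [1.3, -0.1, -1.2]
grip_width: 0.0121
finger_force: 30.0
```

Run:
```python
from fit import *
T=cam("top");c=cam("wrist");im=arm.snapshot("wrist");t=arm.snapshot("top")
cv2.imwrite("pics/w5.png",cv2.resize(np.hstack([im,t]),(800,300),interpolation=3)[:,:,::-1])
```

```text
(no output)
```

View pics/w5.png

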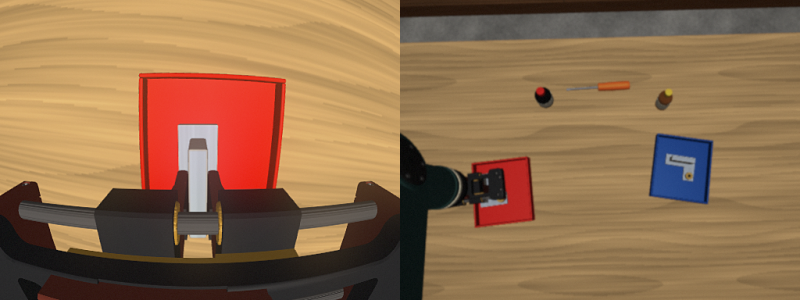

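The bracket is held square over the red tray, well inside the walls (wrist image rim corners (178,93) and (365,101)). Check the rim height and descend.

Run:
```python
from fit import *
T=cam("top");c=cam("wrist")
print(tri([(c,(178.5,94)),(T,(92,210))]),tri([(c,(365,101)),(T,(163,201))]))
```

```text
(array([0.55617751, 0.35775176, 0.02228394]), np.float64(0.0003141170762000814)) (array([0.57191241, 0.19806583, 0.02674487]), np.float64(0.0005455090676923505))
```

Request:
shift_gripper:
  steps:
    - {"finger_gap": 0,"trans": [0,0,0.8]}
    - {"finger_gap": 0,"trans": [0,0,0.6]}
    - {"finger_gap": 0,"trans": [0,0,0.2]}
    - {"finger_gap": 0,"trans": [0,0,0.12]}
    - {"finger_gap": 0,"trans": [0,0,0.08]}
    - {"finger_gap": 0,"trans": [0,0,0.04]}
    - {"finger_gap": 0}
    - {"finger_gap": 0}

```text
clock: 14.25
tool_pos: [0.4764, 0.2854, 0.0226]
orientation: [[0.993, 0.121, 0.001], [0.121, -0.993, 0.001], [0.001, -0.001, -1.0]]
wrist_force: [-0.3, -0.4, -1.3]
grip_width: 0.0119
finger_force: 30.0
```

Scaled: 0.002 m is 0.04, 0.0008 m is 0.016.

Request:
shift_gripper:
  steps:
    - {"finger_gap": 0,"trans": [0,0,0.04]}
    - {"finger_gap": 0,"trans": [0,0,0.016]}
    - {"finger_gap": 0}
    - {"finger_gap": 0}

```text
clock: 14.65
tool_pos: [0.4759, 0.2852, 0.0191]
orientation: [[0.993, 0.121, 0.0], [0.121, -0.993, 0.0], [0.0, -0.0, -1.0]]
wrist_force: [0.5, -0.1, -0.5]
grip_width: 0.0116
finger_force: 30.0
```

Request:
shift_gripper:
  steps:
    - {"finger_gap": 0,"trans": [0,0,0.016]}
    - {"finger_gap": 0}
    - {"finger_gap": 0}

```text
clock: 14.95
tool_pos: [0.4759, 0.2852, 0.0191]
orientation: [[0.993, 0.121, 0.0], [0.121, -0.993, 0.0], [0.0, -0.0, -1.0]]
wrist_force: [-2.5, -0.6, 8.2]
grip_width: 0.0118
finger_force: 30.0
```

Seated at 8 N. Release, rise, and verify.

Scaled: -0.04 m is -0.8, -0.03 m is -0.6.

Request:
shift_gripper:
  steps:
    - {"finger_gap": 0.05,"trans": [0,0,-0.01]}
    - {"finger_gap": 0.05}
    - {"finger_gap": 0.05}
    - {"finger_gap": 0.05}
    - {"finger_gap": 0.05,"trans": [0,0,-0.6]}
    - {"finger_gap": 0.05,"trans": [0,0,-0.8]}
    - {"finger_gap": 0.05,"trans": [0,0,-0.8]}
    - {"finger_gap": 0.05,"trans": [0,0,-0.8]}
    - {"finger_gap": 0.05,"trans": [-0.8,0,0]}
    - {"finger_gap": 0.05}
    - {"finger_gap": 0.05}

```text
clock: 16.05
tool_pos: [0.4353, 0.2802, 0.1687]
orientation: [[0.993, 0.121, -0.0], [0.121, -0.993, -0.0], [-0.0, 0.0, -1.0]]
wrist_force: [-0.4, -0.3, -0.7]
grip_width: 0.0499
finger_force: 0.0
```

Run:
```python
from h import *
im=arm.snapshot("wrist");t=arm.snapshot("top")
cv2.imwrite("pics/w6.png",cv2.resize(np.hstack([im,t]),(800,300),interpolation=3)[:,:,::-1])
```

```text
(no output)
```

View pics/w6.png

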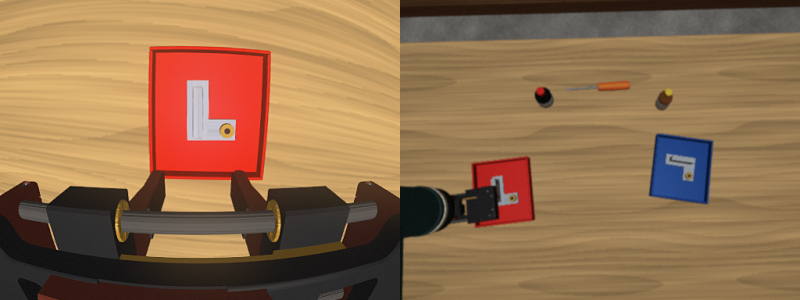

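Both brackets lie flat, rib up, in the middle of their trays (red tray at (208,110), blue tray at (682,166)). The gripper is clear, and the bottles and screwdriver haven't moved.

```bash
python3 -c "from workcell import arm;print(arm.hand_in())"
```

```text
the job is handed in; nothing more can be done
None
```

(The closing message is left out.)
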